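# Find the high spot of a wafer turntable's rim with a dial indicator

### The arm

A 6-joint arm with a two-finger parallel gripper is mounted at the origin on the work surface. World frame = base frame: x ahead of the robot, y to its left, z up, the work surface at z = 0. Lengths are in m, angles in rad, forces in N, time in s.
With the tool pointing down it reaches from about 0.35 to 0.975 m from the base axis. Payload 4.9 kg.
Tool frame: the origin (TCP) lies on the centre line of the jaws, within the pads' length; the fingertips stand 8 mm ahead of it and the grasp point (between the pads) lies 11 mm behind it; z points along the fingers, y is the direction in which the jaws open and shut (so a half turn about z gives the same grasp; the last joint's range is limited). The gripper opens to 85 mm and grips with 20 to 120 N. Pads are 22 mm wide; open, the fingers measure 114 mm over their backs; the gripper's body (76 mm by 85 mm) begins 54 mm behind the grasp point. The pads swing forward as they close: fully open they stand 13 mm farther back than shut.
Start: joints at [1.103, 0.053, 1.613, -0, 1.476, -0.119], TCP at [0.214, 0.587, 0.239] pointing down, gripper open.
Joint ranges: [-3.01, 3.01], [-1.01, 2.22], [0.06, 2.58], [-1.02, 4.17], [0.09, 2.62], [-3.14, 3.14]. Speed limits (rad/s): [2.57, 2.57, 3.14, 3.14, 3.14, 3.14].

### API

Orientations are given as a rotation vector (axis times angle).
In Python, from station import get_obs, get_image, calibration, finish_job gives the robot as it stands. The module is installed in compiled form; this text tells all that it offers.
- The arm moves only by the shell command python3 -m jog 'ROWS' [FORCE]. ROWS is JSON, a list of rows, each a list of 7 numbers: the shift along the tool's x, y, z in cm, then the turn, a rotation vector about the tool's x, y, z in rad, then the closure in counts, from 0 (fully open) to 255 (shut). In form: [[dx, dy, dz, ax, ay, az, jaw], ...]. A call has 1 to 8 rows; each row is the pose to reach, as a shift and turn from the pose measured when the call began, along the tool's axes at that moment; what a row does not reach only later rows make up. A row lasts 1/12 s, in which the tool goes at most 41.7 mm and 7.16 degrees, less where a joint would pass 70% of its speed; a pose out of reach is approached as far as the arm can. A call with a gripper value outside its range is refused whole. The fingers move at their own pace and stop on an object; FORCE is the grip in N (left out, the last holds). Time passes only in rows, so rows that repeat a pose let the fingers close. It gives the time, the measured TCP pose, the force and the opening at its end, in the units of the state.
- get_obs(): the state, without advancing time (a new reading comes with each control period).
- get_image(name): name is "scene" or "top" or "wrist"; returns the picture (480x640x3 uint8, red, green, blue); there is no depth.
- calibration(name): a dict with "vfov" (degrees; the focal length in pixels is half the picture's height over the tangent of half this angle, whatever the lens; pixels are square), "cx", "cy" (the principal point, pixels), "R" (3x3) and "t" (3): a world point X has camera coordinates R X + t. Camera axes: x right, y down, z forward; pixel columns grow to the right and rows downward; lengths in m; the calibration is good to about 2 mm. A picture is of the moment at which its call begins: read the wrist's pose just before it. calibration takes no time and is no camera call; for the wrist camera it gives the pose at the moment of the call.
- finish_job(): hands the job in, once; it reports no verdict.
The state is a dict: "t": time; "q": joint angles; "dq": joint speeds; "effort": joint torques, N m; "tool_pos": TCP position; "tool_rot": TCP orientation; "contact_force": force on the tool from outside, world axes, zero at the start; "wrist_torque": the same for the moment, N m; "opening": finger opening in m.
Only numpy, scipy, OpenCV 4.12 (cv2) and the standard library are available. Lean on these libraries where they do the work, as an engineer would, in place of code of your own. Each camera call takes 0.05 s, during which the arm holds its last target. There are 200 camera calls.

### The job

Slide the dial indicator in (it has a post to take it by) until its plunger bears on the turntable's rim and is pressed in about 6 mm of its 18 mm travel. Then turn the turntable, which has a crank knob, to find the highest spot of the whole rim by the dial, and leave it standing with that spot under the plunger, the indicator still bearing on it. The indicator is delicate: never touch the plunger or press it in near the end of its travel, and leave the things lying around where they are.

Things in the scene. Friction and masses are not known exactly. Their poses are not given: they have to be found in the camera images.
- turntable: Round aluminium turntable, 200 mm across, top 78 mm up, a wafer frame (104 mm across, top 82 mm up) in its middle. Turns without end either way about an upright axis; stiff bearing (0.25 N m: about 3.5 N at the knob), stays where left. Origin on the axis at work surface height; x axis points to the crank knob. Its rim is told under axis.
- axis (a point): Fixed point on the turntable's axis, 78 mm up. Under the overhanging top, 42 to 66 mm up and out of sight, runs its steel rim band, 160 mm across and true but for two rounded bulges, each 35 to 50 degrees wide: one about 6 mm high, one about 3 mm. Where they lie from the knob differs every time; the highest spot never starts at the plunger.
- knob_grip (a point): Centre of the black crank knob's grip, 114 mm up: an upright cylinder 18 mm across, from 90 to 135 mm up, that spins freely on its own pin, 75 mm out from the axis. Carry it round the axis in a circle to turn the table.
- post (a point): Grip point, 107 mm up, on an upright steel post (16 mm across, free from 65 to 127 mm up) at the back of the dial indicator's carriage. The carriage slides level, straight towards the axis and back (up to 65 mm); its slide is stiff (9 N) and stays where left. The dial's centre is 55 mm ahead of the post: a drum 70 mm across, white face 77 mm up.
- plunger: The indicator's plunger, a thin level steel rod, 55 mm up, ending in a ball 8 mm across. Origin at the very tip, which faces the axis; 130 mm ahead of the post while not pressed in. It is pushed back into the dial against a spring: 1 N at first touch, growing 0.25 N per mm, 5.5 N at the end of its 18 mm travel.
- needle (a joint): The dial's reading as the turn of its black needle in rad: 0 with the plunger free (needle points towards the turntable), growing clockwise from above by 0.3 rad for each mm that the plunger is pressed in (6 mm: 1.8; end of travel: 5.4).
- syringe: Bystander: a dispensing syringe lying on the table, about 150 mm long, 22 mm high.
- spare_hoop: Bystander: a flat plastic hoop, 120 mm across, 8 mm high.
- driver: Bystander: a screwdriver lying on the table.
- film_box: Bystander: a flat grey plastic box, 90 x 120 x 40 mm.

How it is judged:
On the way:
1. the plunger bears on the rim, pressed in about 6 mm (between 4 and 8 mm) (value of joint needle between 1.2 and 2.4 rad and contact force between plunger and turntable above 0.4 N), for 0.2 s.
At the end, for the whole second after the job is handed in: The plunger bears on the rim and its tip stands at least 84.7 mm from the turntable's axis (the true rim has 80 mm, the lesser bulge 83 mm, the highest spot 86 mm: so within about 11 degrees of the highest spot), the turntable at rest (contact force between plunger and turntable above 0.4 N and horizontal distance between plunger and axis above 0.0847 m and value of joint needle below 5.1 rad and angular speed of turntable below 0.03 rad/s); the robot touches nothing.
It fails at once if the plunger is pressed in near the end of its travel (over 17 mm) (value of joint needle above 5.1 rad).
It fails at once if the plunger is overloaded (over 9 N) (contact force between plunger and turntable above 9 N).
It fails at once if the robot touches the plunger (contact force between any of the arm, the fingers and plunger above 0.3 N).
It fails at once if a bystander is moved by more than 20 mm (distance of any of syringe, spare_hoop, driver, film_box from where it was at the start of the episode above 0.02 m).
It also fails if it takes over 72 s, if anything falls off the work surface, if the arm or the gripper's body presses on something with over 40 N, if the wrist force passes 120 N, or if a joint passes its speed limit or range.

## Working session

There is one attempt and no reset: what is moved stays moved. The work goes in short steps, Python scripts to look and compute and a shell command to move; the robot and the scene stay as the last step left them, time stands still between calls to the robot, and variables do not carry over. Pictures are saved under pics/ and viewed, about 8 in all and at most 12, crops included, and the job is handed in when it is done.

```bash
mkdir -p pics
cat > h.py <<'E'
import numpy as np, cv2
from station import *
from scipy.spatial.transform import Rotation as Ro
def snap(n,f):
    c=calibration(n); im=get_image(n)[:,:,::-1].copy(); cv2.imwrite('pics/'+f,im); return im,c
def foc(c): return 240/np.tan(np.radians(c['vfov'])/2)
def ray(c,u,v,z):
    R=np.array(c['R']);t=np.array(c['t']);o=-R.T@t
    d=R.T@np.array([(u-c['cx'])/foc(c),(v-c['cy'])/foc(c),1]); return o+d*(z-o[2])/d[2]
def proj(c,X):
    p=np.array(c['R'])@np.array(X)+np.array(c['t']); return c['cx']+foc(c)*p[0]/p[2],c['cy']+foc(c)*p[1]/p[2]
def totool(o,P,g=0.011):
    "shift in cm (tool axes) bringing the TCP to world P"
    return Ro.from_rotvec(o['tool_rot']).inv().apply(np.array(P)-o['tool_pos'])*100
E
python3 - <<'E'
from h import *
o=get_obs();print(o);print(Ro.from_rotvec(o['tool_rot']).as_matrix().round(3))
for n in('scene','top'):
    im,c=snap(n,n+'1.png');print(n,c)
E
```

```text
{'t': 0.0, 'q': array([ 1.10301180e+00,  5.33780686e-02,  1.61430382e+00, -2.92691397e-05,
        1.47604300e+00, -1.18982948e-01]), 'dq': array([-7.02228659e-04,  4.51903685e-05,  7.73222744e-04, -1.25922218e-03,
        1.73156447e-03,  1.54490150e-03]), 'effort': array([-2.81617518e-03, -3.93665314e+01, -3.70185649e+01, -3.00660722e-04,
        6.75925883e-03, -4.73925486e-07]), 'tool_pos': array([0.21332136, 0.58680504, 0.23804401]), 'tool_rot': array([-0.54501625, -3.09335619,  0.00321883]), 'contact_force': array([ 0.5969419 , -0.35648508,  0.1880991 ]), 'wrist_torque': array([ 0.01083707,  0.02077258, -0.00479004]), 'opening': 0.08520119013673948}
[[-0.94   0.342 -0.001]
 [ 0.342  0.94  -0.002]
 [ 0.    -0.002 -1.   ]]
scene {'vfov': 44.76234452658985, 'cx': 318.93032207937983, 'cy': 234.76517240459987, 'R': array([[-0.6673529 ,  0.74470494, -0.00739373],
       [ 0.54030754,  0.47730576, -0.69299854],
       [-0.51255036, -0.46646947, -0.72090107]]), 't': array([ 0.35294632, -0.21306464,  1.65584523])}
top {'vfov': 55.60619772487516, 'cx': 313.1262481996474, 'cy': 239.83318736125813, 'R': array([[-0.00889138, -0.99971874, -0.02198614],
       [-0.99380826,  0.01126975, -0.11053565],
       [ 0.11075234,  0.0208672 , -0.99362894]]), 't': array([0.01941012, 0.51575004, 1.14102192])}
```

View pics/top1.png

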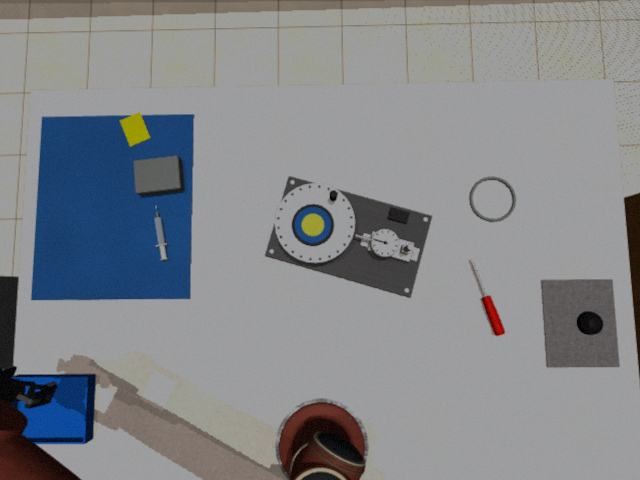

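View pics/scene1.png

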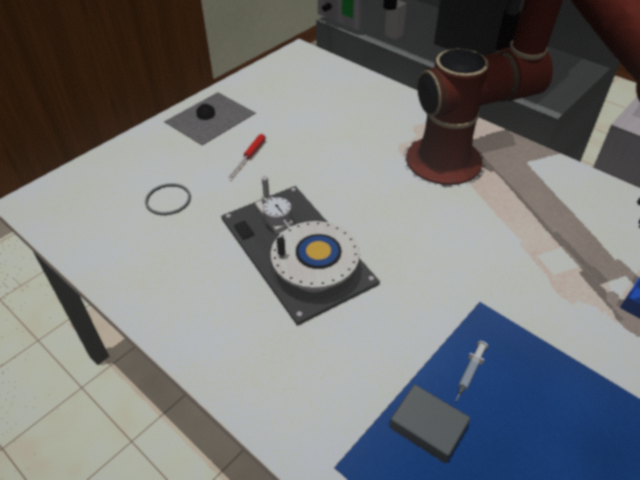

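The top view shows the turntable at about (313,224), knob (333,196), dial (384,242) and post near (407,250). All the bystanders are well clear of the working area. Next I'll measure these and zoom in.

Run:
```python
from h import *
def tri(cs,uvs):
    A=[];b=[]
    for c,(u,v) in zip(cs,uvs):
        R=np.array(c['R']);t=np.array(c['t']);a=(u-c['cx'])/foc(c);e=(v-c['cy'])/foc(c)
        A+= [R[0]-a*R[2],R[1]-e*R[2]]; b+=[a*t[2]-t[0],e*t[2]-t[1]]
    return np.linalg.lstsq(np.array(A),np.array(b),rcond=None)[0]
T=cv2.imread('pics/top1.png');S=cv2.imread('pics/scene1.png');ct=calibration('top');cs=calibration('scene')
pt=[]
for im,c,box in((T,ct,(260,180,360,270)),(S,cs,(260,220,370,300))):
    x0,y0,x1,y1=box;h=cv2.cvtColor(im[y0:y1,x0:x1],cv2.COLOR_BGR2HSV)
    m=cv2.inRange(h,(15,100,100),(35,255,255));mm=cv2.moments(m,True);u=x0+mm['m10']/mm['m00'];v=y0+mm['m01']/mm['m00']
    pt.append((u,v));print(u,v,ray(c,u,v,.082))
    # dial/black knob
print('tri',tri((ct,cs),pt))
a=cv2.resize(T[180:280,265:435],None,fx=4.5,fy=4.5,interpolation=3)
cv2.imwrite('pics/z1.png',a[:,:765])
# dark knob in top
g=cv2.cvtColor(T,6); m=(g[185:207,322:345]<50).astype(np.uint8); ys,xs=np.nonzero(m); print('knob top',xs.mean()+322,ys.mean()+185,len(xs))
for z in(.112,.135):print(ray(ct,xs.mean()+322,ys.mean()+185,z))
print('dial',ray(ct,384,242,.077),'post',ray(ct,407,250,.127))
```

```text
312.4341085271318 224.39793281653746 [0.54824534 0.01444072 0.082     ]
318.1963746223565 249.93353474320242 [0.54834633 0.01605077 0.082     ]
tri [0.54801551 0.01493628 0.08100373]
knob top 332.8363636363636 195.4181818181818 55
[ 0.61381215 -0.03602475  0.112     ]
[ 0.60896458 -0.03547474  0.135     ]
dial [ 0.50322609 -0.16072293  0.077     ] post [ 0.4785854  -0.20704784  0.127     ]
```

View pics/z1.png

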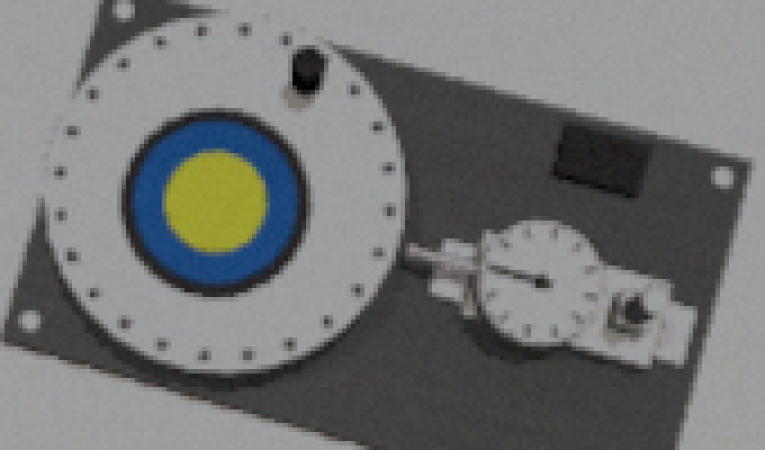

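Run:
```python
from h import *
ct=calibration('top');C=np.array([.548,.015])
D=ray(ct,265+543/4.5,180+283/4.5,.077)[:2];u=C-D;L=np.linalg.norm(u);u/=L
P=D-.055*u;print('dial',D,'u',u,L,'post',P,'pxpost127',proj(ct,[*P,.127]),proj(ct,[*P,.065]))
o=get_obs();print(totool(o,[*P,.22]))
```

```text
dial [ 0.50098788 -0.1647412 ] u [0.25304225 0.96745523] 0.1857876123075708 post [ 0.48707056 -0.21795123] pxpost127 (np.float64(411.5666814427002), np.float64(246.33424366515658)) (np.float64(406.731146240376), np.float64(248.74906026481023))
[-53.22932657 -66.27443793   1.93387316]
```

```bash
R='[-53.2,-66.3,1.5,0,0,-0.093,0]'; python3 -m jog '[[-53.2,-66.3,1.5,0,0,-0.093,0],[-53.2,-66.3,1.5,0,0,-0.093,0],[-53.2,-66.3,1.5,0,0,-0.093,0],[-53.2,-66.3,1.5,0,0,-0.093,0],[-53.2,-66.3,1.5,0,0,-0.093,0],[-53.2,-66.3,1.5,0,0,-0.093,0],[-53.2,-66.3,1.5,0,0,-0.093,0],[-53.2,-66.3,1.5,0,0,-0.093,0]]'
python3 -c "
from h import *
o=get_obs();print(totool(o,[.487,-.218,.22]),Ro.from_rotvec(o['tool_rot']).as_matrix().round(3))"
```

```text
t: 0.77
tool_pos: [0.3204, 0.2698, 0.2329]
tool_rot: [-0.399, -3.115, 0.003]
contact_force: [0.8, 0.0, -0.5]
opening: 0.085
[-28.42043196 -43.00453957   1.36697325] [[-0.968  0.252 -0.001]
 [ 0.252  0.968 -0.002]
 [ 0.    -0.002 -1.   ]]
```

```bash
python3 -m jog '[[-28.4,-43,1.3,0,0,0,0],[-28.4,-43,1.3,0,0,0,0],[-28.4,-43,1.3,0,0,0,0],[-28.4,-43,1.3,0,0,0,0],[-28.4,-43,1.3,0,0,0,0],[-28.4,-43,1.3,0,0,0,0],[-28.4,-43,1.3,0,0,0,0],[-28.4,-43,1.3,0,0,0,0]]' >/dev/null
python3 -c "
from h import *
o=get_obs();print(totool(o,[.487,-.218,.22]))"
```

```text
[-10.0929334  -15.1385788    0.51675715]
```

```bash
python3 -m jog '[[-10.1,-15.1,0.5,0,0,0,0],[-10.1,-15.1,0.5,0,0,0,0],[-10.1,-15.1,0.5,0,0,0,0],[-10.1,-15.1,0.5,0,0,0,0],[-10.1,-15.1,0.5,0,0,0,0],[-10.1,-15.1,0.5,0,0,0,0],[-10.1,-15.1,0.5,0,0,0,0]]' 
python3 -c "
from h import *
o=get_obs();print(totool(o,[.487,-.218,.22]))
im,c=snap('wrist','w1.png');print(c)
print([proj(c,[.487,-.218,z]) for z in(.065,.127)],proj(c,[.501,-.1647,.077]),proj(c,[.548,.015,.082]))"
```

```text
t: 2.02
tool_pos: [0.4868, -0.2181, 0.2193]
tool_rot: [-0.403, -3.113, 0.001]
contact_force: [0.4, 0.9, 0.5]
opening: 0.0853
[-0.01900116  0.01138407 -0.06768292]
{'vfov': 66.53579937116774, 'cx': 324.0066715974034, 'cy': 236.6378924947131, 'R': array([[ 2.54624828e-01,  9.67039592e-01, -7.90599790e-04],
       [ 9.30547448e-01, -2.44793689e-01,  2.72318741e-01],
       [ 2.63149470e-01, -7.00748032e-02, -9.62206775e-01]]), 't': array([ 0.08768795, -0.53773089,  0.21598076])}
[(np.float64(325.02230738454335), np.float64(220.01678925364675)), (np.float64(325.2021414575607), np.float64(241.87379269074736))] (np.float64(395.718252754692), np.float64(223.50607757702454)) (np.float64(639.4679367504191), np.float64(224.71633935751305))
```

View pics/w1.png

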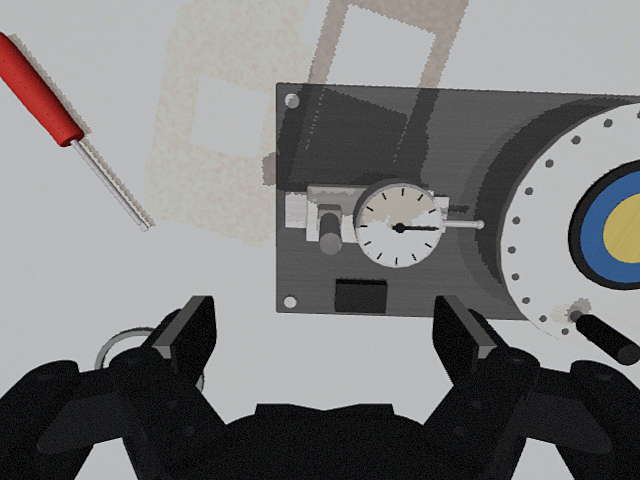

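The post top is at (330,243), about 3 mm ahead of the prediction. The dial hub is at (399,226) and the needle points at the turntable, so it reads 0. I'll shift by that amount, descend and grip.

```bash
python3 -m jog '[[-0.1,0.35,3,0,0,0,0],[-0.1,0.35,6,0,0,0,0],[-0.1,0.35,9,0,0,0,0],[-0.1,0.35,12.3,0,0,0,0],[-0.1,0.35,12.3,0,0,0,0]]' && python3 -m jog '[[0,0,0,0,0,0,150],[0,0,0,0,0,0,255],[0,0,0,0,0,0,255],[0,0,0,0,0,0,255],[0,0,0,0,0,0,255],[0,0,0,0,0,0,255],[0,0,0,0,0,0,255]]' 60
```

```text
t: 2.48
tool_pos: [0.4836, -0.2097, 0.0894]
tool_rot: [-0.396, -3.103, -0.007]
contact_force: [-0.6, 1.0, -1.4]
opening: 0.0853
t: 3.07
tool_pos: [0.4845, -0.2114, 0.0917]
tool_rot: [-0.396, -3.105, -0.002]
contact_force: [-3.1, -3.9, 6.3]
opening: 0.0148
```

```bash
python3 -m jog '[[0,0.5,0,0,0,0,255],[0,1,0,0,0,0,255],[0,1.5,0,0,0,0,255],[0,2,0,0,0,0,255],[0,2,0,0,0,0,255],[0,2,0,0,0,0,255]]' 
python3 -c "
from h import *
im,c=snap('wrist','w2.png');im,c=snap('top','t2.png');s,c=snap('scene','s2.png')
a=cv2.resize(im[180:280,265:435],None,fx=4,fy=4,interpolation=3);b=cv2.resize(s[160:310,210:390],None,fx=3.4,fy=3.4);w=cv2.imread('pics/w2.png')
o=np.zeros((600,800,3),np.uint8);o[:240,:320]=cv2.resize(w,(320,240));o[:240,330:738]=cv2.resize(a,(408,240));o[245:600,:426]=cv2.resize(b,(426,355));cv2.imwrite('pics/c2.png',o)"
```

```text
t: 3.57
tool_pos: [0.4899, -0.1935, 0.0918]
tool_rot: [-0.397, -3.107, 0.003]
contact_force: [0.8, -6.6, -3.5]
opening: 0.0147
```

View pics/c2.png

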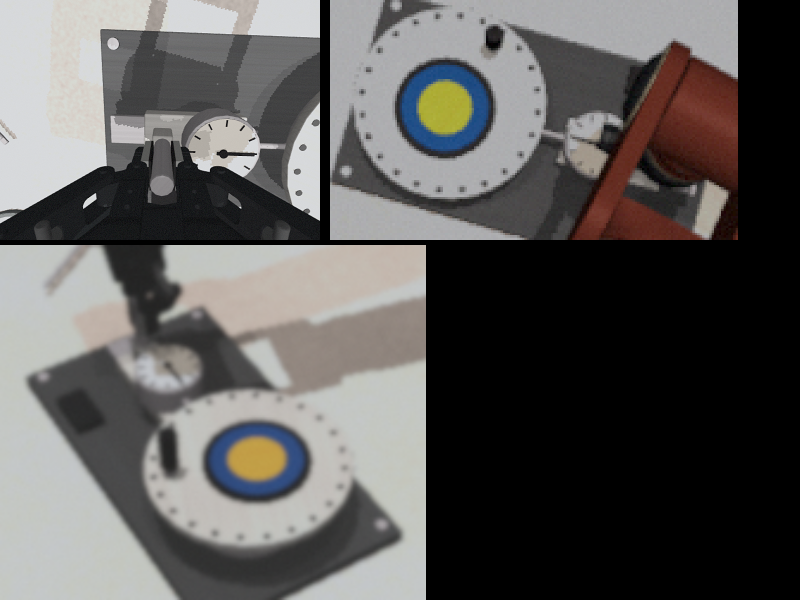

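```bash
cat > dial.py <<'E'
from h import *
U=np.array([.253,.9675]);V=np.array([.9675,-.253]) # V: clockwise (from above) of U
def sample(g,c,XY,z=.077):
    X=np.column_stack([XY,np.full(len(XY),z)])@np.array(c['R']).T+np.array(c['t'])
    m=np.column_stack([c['cx']+foc(c)*X[:,0]/X[:,2],c['cy']+foc(c)*X[:,1]/X[:,2]]).astype(np.float32)
    return cv2.remap(g,m[:,0].reshape(-1,1),m[:,1].reshape(-1,1),1).ravel().astype(float)
def read(im,c,D,search=.004,save=None):
    "needle angle by rectifying the face (0.25 mm/px), hub found near D"
    k=np.arange(-136,137)*.00025;a,b=np.meshgrid(k,k)   # a along U, b along V
    W=sample(cv2.cvtColor(im,6),c,D+a.reshape(-1,1)*U+b.reshape(-1,1)*V).reshape(a.shape).astype(np.float32)
    if save: cv2.imwrite(save,W)
    n=int(search/.00025); B=cv2.GaussianBlur(W,(0,0),6)[136-n:137+n,136-n:137+n]
    i,j=np.unravel_index(B.argmin(),B.shape); cy,cx=136-n+i,136-n+j
    P=cv2.warpPolar(W,(136,720),(float(cx),float(cy)),136,cv2.INTER_LINEAR)[:,24:76]
    s=P.mean(1);s=np.convolve(np.r_[s[-8:],s,s[:8]],np.ones(17)/17,'valid')
    t=s.argmin();A=np.arange(t-30,t+31);w=np.clip(np.median(s)*.9-s[A%720],0,None)
    th=(A*w).sum()/max(w.sum(),1e-9)*2*np.pi/720
    return round(th,2),round(s[t]/np.median(s),2),((cx-136)*.25,(cy-136)*.25)
E
python3 - <<'E'
from dial import *
from h import *
o=get_obs();D=o['tool_pos'][:2]+.055*U;print(D)
for n,f in(('top','t2'),('scene','s2')): print(n,read(cv2.imread(f'pics/{f}.png'),calibration(n),D,save=f'pics/r_{n}.png'))
im,c=snap('wrist','w2b.png');print('wrist',read(im,c,D,save='pics/r_wrist.png'))
E
```

```text
[ 0.50383898 -0.14027622]Traceback (most recent call last):
  File "<stdin>", line 4, in <module>
  File "dial.py", line 10, in read
    W=sample(cv2.cvtColor(im,6),c,D+a.reshape(-1,1)*U+b.reshape(-1,1)*V).reshape(a.shape).astype(np.float32)
      ~~~~~~^^^^^^^^^^^^^^^^^^^^^^^^^^^^^^^^^^^^^^^^^^^^^^^^^^^^^^^^^^^^
  File "dial.py", line 6, in sample
    return cv2.remap(g,m[:,0].reshape(-1,1),m[:,1].reshape(-1,1),1).ravel().astype(float)
           ~~~~~~~~~^^^^^^^^^^^^^^^^^^^^^^^^^^^^^^^^^^^^^^^^^^^^^^^
cv2.error: OpenCV(4.12.0) /io/opencv/modules/imgproc/src/imgwarp.cpp:1713: error: (-215:Assertion failed) dst.cols < SHRT_MAX && dst.rows < SHRT_MAX && src.cols < SHRT_MAX && src.rows < SHRT_MAX in function 'remap'
```

```bash
sed -i 's/m\[:,0\].reshape(-1,1),m\[:,1\].reshape(-1,1)/m[:,0].reshape(273,273),m[:,1].reshape(273,273)/' dial.py
python3 - <<'E'
from dial import *
o=get_obs();D=o['tool_pos'][:2]+.055*U;print(D)
for n,f in(('top','t2'),('scene','s2')): print(n,read(cv2.imread(f'pics/{f}.png'),calibration(n),D,save=f'pics/r_{n}.png'))
im,c=snap('wrist','w2b.png');print('wrist',read(im,c,D,save='pics/r_wrist.png'))
cv2.imwrite('pics/c3.png',np.hstack([cv2.imread(f'pics/r_{n}.png') for n in('wrist','scene')]))
E
```

```text
[ 0.50383898 -0.14027622]
top (np.float64(2.8), np.float64(0.16), (np.float64(-4.0), np.float64(4.0)))
scene (np.float64(0.13), np.float64(0.75), (np.float64(0.25), np.float64(4.0)))
wrist (np.float64(0.31), np.float64(0.27), (np.float64(-1.0), np.float64(4.0)))[ WARN:0@0.390] global loadsave.cpp:1063 imwrite_ Unsupported depth image for selected encoder is fallbacked to CV_8U.
```

View pics/c3.png

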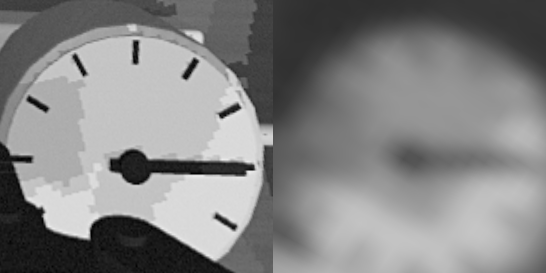

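```bash
sed -i 's/search=.004/search=.003/' dial.py
cat > rw.py <<'E'
from dial import *
o=get_obs();D=o['tool_pos'][:2]+.055*U+.0075*V
im,c=snap('wrist','w.png');print('wrist',*map(str,read(im,c,D)),'F',o['contact_force'].round(1))
E
python3 -m jog '[[0,0.3,0,0,0,0,255],[0,0.6,0,0,0,0,255],[0,0.6,0,0,0,0,255],[0,0.6,0,0,0,0,255]]'; python3 rw.py
python3 -m jog '[[0,0.2,0,0,0,0,255],[0,0.4,0,0,0,0,255],[0,0.4,0,0,0,0,255],[0,0.4,0,0,0,0,255]]'; python3 rw.py
```

```text
t: 4.1
tool_pos: [0.4912, -0.1893, 0.0917]
tool_rot: [-0.398, -3.107, 0.007]
contact_force: [-0.2, -7.4, -2.0]
opening: 0.0148
wrist 0.04 0.16 (np.float64(-0.5), np.float64(0.0)) F [-0.2 -7.4 -2. ]
t: 4.48
tool_pos: [0.4918, -0.1873, 0.0917]
tool_rot: [-0.399, -3.107, 0.013]
contact_force: [-2.2, -8.8, -2.2]
opening: 0.0144
wrist 0.66 0.17 (np.float64(-0.5), np.float64(0.0)) F [-2.2 -8.8 -2.2]
```

```bash
python3 -m jog '[[0,0.3,0,0,0,0,255],[0,0.6,0,0,0,0,255],[0,0.6,0,0,0,0,255],[0,0.6,0,0,0,0,255]]'; python3 rw.py
```

```text
t: 4.87
tool_pos: [0.493, -0.1834, 0.0918]
tool_rot: [-0.4, -3.107, 0.018]
contact_force: [-2.2, -9.7, -2.6]
opening: 0.0146
wrist 1.84 0.13 (np.float64(-0.5), np.float64(0.0)) F [-2.2 -9.7 -2.6]
```

```bash
python3 -m jog '[[0,0,0,0,0,0,255],[0,0,0,0,0,0,255],[0,0,0,0,0,0,255]]'; python3 rw.py; python3 -m jog '[[0,0,0,0,0,0,150],[0,0,0,0,0,0,60],[0,0,0,0,0,0,0],[0,0,0,0,0,0,0],[0,0,0,0,0,0,0],[0,0,0,0,0,0,0]]'; python3 rw.py
python3 -m jog '[[0,0,-3,0,0,0,0],[0,0,-6,0,0,0,0],[0,0,-10,0,0,0,0],[0,0,-13,0,0,0,0],[0,0,-13,0,0,0,0]]'
python3 - <<'E'
from dial import *
o=get_obs();im,c=snap('wrist','w3.png');D=np.array([.493,-.1834])+.055*U+.0075*V
print(read(im,c,D));C=np.array([.548,.015])
K=np.array([.612,-.0358]);d=K-C;print(np.linalg.norm(d));K=C+.075*d/np.linalg.norm(d);print(K,totool(o,[*K,.22]))
E
```

```text
t: 5.17
tool_pos: [0.493, -0.1835, 0.0918]
tool_rot: [-0.401, -3.107, 0.017]
contact_force: [-0.3, -4.0, -1.0]
opening: 0.0145
wrist 1.88 0.14 (np.float64(-0.5), np.float64(0.0)) F [-0.3 -4.  -1. ]
t: 5.72
tool_pos: [0.493, -0.1834, 0.0918]
tool_rot: [-0.4, -3.107, 0.018]
contact_force: [0.4, 0.1, -0.3]
opening: 0.0847
wrist 0.92 0.11 (np.float64(-2.5), np.float64(3.0)) F [ 0.4  0.1 -0.3]
t: 6.18
tool_pos: [0.4979, -0.1839, 0.2306]
tool_rot: [0.401, 3.112, -0.026]
contact_force: [0.8, -0.1, 0.7]
opening: 0.0855
(np.float64(1.85), np.float64(0.21), (np.float64(-0.75), np.float64(-0.25)))
0.0817107092124404
[ 0.60674383 -0.03162791] [-6.66331937 17.50343297  0.82616868]
```

```bash
python3 -m jog '[[-6.7,17.5,0.8,0,0,0,0],[-6.7,17.5,0.8,0,0,0,0],[-6.7,17.5,0.8,0,0,0,0],[-6.7,17.5,0.8,0,0,0,0],[-6.7,17.5,0.8,0,0,0,0],[-6.7,17.5,0.8,0,0,0,0],[-6.7,17.5,0.8,0,0,0,0],[-6.7,17.5,0.8,0,0,0,0]]'
python3 - <<'E'
from dial import *
im,c=snap('wrist','w4.png')
h=cv2.cvtColor(im,40);y=cv2.inRange(h,(15,100,100),(35,255,255));m=cv2.moments(y,True)
print('axis',ray(c,m['m10']/m['m00'],m['m01']/m['m00'],.082),m['m00'])
for z in(.09,.135):print(proj(c,[.6067,-.0316,z]))
D=np.array([.493,-.1834])+.055*U+.0075*V
for n in('top','scene'):
    s,cc=snap(n,n+'4.png');print(n,read(s,cc,D,save=f'pics/r_{n}.png'))
E
```

```text
t: 6.9
tool_pos: [0.605, -0.0315, 0.2154]
tool_rot: [-0.401, -3.113, 0.024]
contact_force: [-0.4, -0.4, -0.5]
opening: 0.0854
axis [0.54939662 0.0149271  0.082     ] 5101.0
(np.float64(327.9022371215484), np.float64(230.69085380597053))
(np.float64(327.5464991147543), np.float64(249.49344597809457))
top (np.float64(1.85), np.float64(0.57), (np.float64(-1.25), np.float64(-2.25)))
scene (np.float64(5.18), np.float64(0.71), (np.float64(0.5), np.float64(-1.5)))[ WARN:0@2.837] global loadsave.cpp:1063 imwrite_ Unsupported depth image for selected encoder is fallbacked to CV_8U.
```

View pics/w4.png

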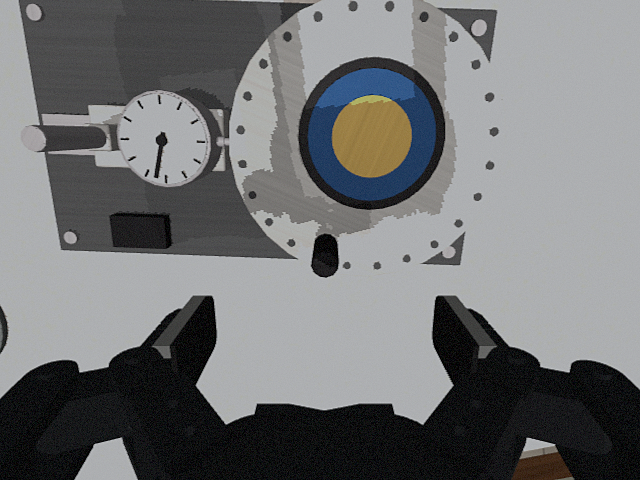

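Run:
```python
from dial import *
c=calibration('wrist');o=get_obs();im=cv2.imread('pics/w4.png')
g=cv2.cvtColor(im,6)[225:285,300:350];n,l,s,ce=cv2.connectedComponentsWithStats((g<70).astype(np.uint8));print(s[1:],ce[1:])
C=np.array([.549,.015])
for uv in((325,266),(325,269)):
    K=ray(c,*uv,.135);print(K,np.linalg.norm(K[:2]-C),totool(o,[K[0],K[1],.103]))
```

```text
[[ 11   9  28  43 957]
 [ 45  38   1   1   1]
 [ 48  38   1   1   1]
 [ 44  40   6   4   8]] [[24.86102403 30.49529781]
 [45.         38.        ]
 [48.         38.        ]
 [47.125      41.75      ]]
[ 0.61749813 -0.03672405  0.135     ] 0.08583339083101042 [-1.28981851  0.04880448 11.33986567]
[ 0.61944622 -0.03723705  0.135     ] 0.08770051213352446 [-1.49126936  0.04889908 11.34011445]
```

Run:
```python
from dial import *
def blob(f,box,th):
    x0,y0,x1,y1=box;g=cv2.cvtColor(cv2.imread('pics/'+f),6)[y0:y1,x0:x1]
    n,l,s,ce=cv2.connectedComponentsWithStats((g<th).astype(np.uint8));k=1+s[1:,4].argmax();print(f,s[k]+np.array([x0,y0,0,0,0]),ce[k]+[x0,y0]);return ce[k]+[x0,y0]
o=[]
for f,n,b,th in(('w4.png','wrist',(300,225,350,285),70),('top1.png','top',(322,185,345,210),60),('scene1.png','scene',(272,230,292,265),60)):
    c=calibration(n);uv=blob(f,b,th);o.append((c,uv));R=np.array(c['R']);print(n,'campos',-R.T@np.array(c['t']),[ray(c,*uv,z).round(4)[:2] for z in(.10,.112,.125)])
def tri(L):
    A=[];b=[]
    for c,(u,v) in L:
        R=np.array(c['R']);t=np.array(c['t']);a=(u-c['cx'])/foc(c);e=(v-c['cy'])/foc(c)
        A+=[R[0]-a*R[2],R[1]-e*R[2]];b+=[a*t[2]-t[0],e*t[2]-t[1]]
    return np.linalg.lstsq(np.array(A),np.array(b),rcond=None)[0]
print(tri(o),tri(o[:2]),tri(o[1:]),tri([o[0],o[2]]))
x=tri(o);print(np.hypot(*(x[:2]-[.549,.015])))
```

```text
w4.png [311 234  28  43 957] [324.86102403 255.49529781]
wrist campos [ 0.5396746  -0.01353317  0.35114111] [array([ 0.6222, -0.0385]), array([ 0.6183, -0.0373]), array([ 0.614, -0.036])]
top1.png [330 191   7  10  57] [332.75438596 195.56140351]
top campos [ 0.38635839 -0.01021764  1.19118793] [array([ 0.616 , -0.0361]), array([ 0.6135, -0.0358]), array([ 0.6107, -0.0355])]
scene1.png [278 238   6  18  95] [280.69473684 246.09473684]
scene campos [1.19936426 0.61125736 1.04865671] [array([ 0.607 , -0.0429]), array([ 0.6145, -0.0346]), array([ 0.6226, -0.0256])]
[ 0.61523651 -0.03579613  0.11279948] [ 0.60658329 -0.0344457   0.14645739] [ 0.61366566 -0.03573517  0.11056353] [ 0.61642038 -0.03535324  0.11393235]
0.08347169035338292
```

The knob triangulates consistently at about (0.6145,-0.0357,0.112). That is 83 mm from the yellow centre instead of 75 mm, so the wafer frame looks off-centre. I'll find the axis from the ring of dots instead.

Run:
```python
from dial import *
from scipy.optimize import least_squares
for f,n,Rm in(('w4.png','wrist',.1),('top4.png','top',.1),('top1.png','top',.1)):
    im=cv2.imread('pics/'+f);c=calibration(n)
    g=cv2.cvtColor(im,6)
    bh=cv2.morphologyEx(g,cv2.MORPH_BLACKHAT,cv2.getStructuringElement(2,(15,15) if n=='wrist' else (5,5)))
    k,l,s,ce=cv2.connectedComponentsWithStats((bh>(40 if n=='wrist' else 25)).astype(np.uint8))
    P=np.array([ray(c,*ce[i],.078)[:2] for i in range(1,k) if s[i,4]<200 and s[i,4]>(20 if n=='wrist' else 1)])
    d=np.hypot(*(P-[.55,.01]).T);P=P[(d>.08)&(d<.105)]
    r=least_squares(lambda x:np.hypot(*(P-x[:2]).T)-x[2],[.55,.01,.092],loss='soft_l1',f_scale=.001)
    print(f,len(P),r.x,np.median(abs(r.fun)))
K=np.array([.6145,-.0357]);print(np.hypot(*(K-r.x[:2])))
```

```text
w4.png 26 [0.55685125 0.0091755  0.09147983] 0.00016643303011777688
top4.png 15 [0.55350032 0.00917392 0.09172539] 0.0021650695512392126
top1.png 34 [0.55370665 0.00947444 0.09188357] 0.0013482973727831221
0.07574009212125647
```

```bash
python3 -m jog '[[-1.1,-0.2,0,0,0,0,0],[-1.1,-0.2,3,0,0,0,0],[-1.1,-0.2,6,0,0,0,0],[-1.1,-0.2,9,0,0,0,0],[-1.1,-0.2,11.2,0,0,0,0],[-1.1,-0.2,11.2,0,0,0,0],[-1.1,-0.2,11.2,0,0,0,0]]' && python3 -m jog '[[0,0,0,0,0,0,120],[0,0,0,0,0,0,200],[0,0,0,0,0,0,255],[0,0,0,0,0,0,255],[0,0,0,0,0,0,255],[0,0,0,0,0,0,255],[0,0,0,0,0,0,255]]' 40
cat > rd.py <<'E'
from dial import *
o=get_obs();D=np.array([.5142,-.1321]);p=o['tool_pos']
C=np.array([.5555,.0092])
r=[]
for n in('wrist','top'):
    im,c=snap(n,n+'.png');t,q,s=read(im,c,D);r.append(f'{n} {t} q{q} ({s[0]:.1f},{s[1]:.1f})')
print('phi',np.degrees(np.arctan2(*(p[:2]-C)[::-1])).round(1),'r',np.hypot(*(p[:2]-C)).round(4),p.round(4),'F',o['contact_force'].round(0),*r)
E
python3 rd.py
```

```text
t: 7.63
tool_pos: [0.6143, -0.0394, 0.1032]
tool_rot: [-0.405, -3.112, 0.023]
contact_force: [0.0, -0.9, 0.8]
opening: 0.0854
t: 8.22
tool_pos: [0.6152, -0.0385, 0.1048]
tool_rot: [-0.406, -3.114, 0.02]
contact_force: [-1.1, 4.9, 5.5]
opening: 0.0168
phi -38.6 r 0.0764 [ 0.6152 -0.0385  0.1048] F [-1.  5.  6.] wrist 1.83 q0.17 (-0.8,-0.5) top 1.85 q0.56 (-1.2,-2.2)
```

```bash
python3 -c "
import cv2,numpy as np
a=cv2.resize(cv2.imread('pics/top.png')[130:310,240:480],(400,300));b=cv2.resize(cv2.imread('pics/wrist.png'),(400,300));cv2.imwrite('pics/c5.png',np.hstack([a,b]))"
```

```text
(no output)
```

View pics/c5.png

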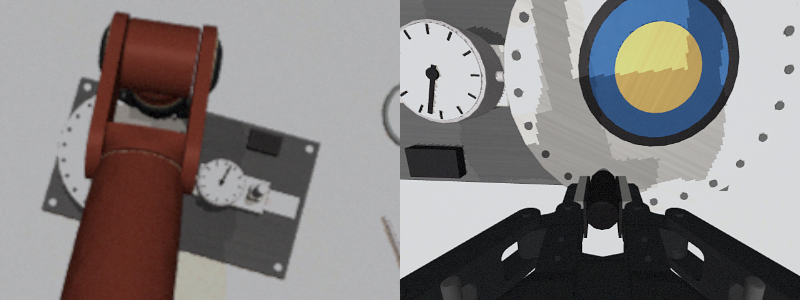

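Both cameras see the dial, which reads 1.83 and 1.85, and the knob is between the pads. Next I'll plan the turning.

```bash
sed -i 's/\.5555,\.0092/.5555,.0068/' rd.py
cat > plan.py <<'E'
from h import *
import sys
o=get_obs();R=Ro.from_rotvec(o['tool_rot']);C=np.array([.5555,.0068]);p=o['tool_pos']
a=np.arctan2(*(p[:2]-C)[::-1]);st=np.radians(float(sys.argv[1]));P=lambda k:np.r_[C+.075*np.array([np.cos(a+k*st),np.sin(a+k*st)]),.104]
print('phi',np.degrees(a).round(1))
prev=p
for j in range(int(sys.argv[2])):
    print('; '.join(','.join('%.1f'%v for v in R.inv().apply(P(3*j+i)-prev)*100) for i in(1,2,3)));prev=P(3*j+3)
E
python3 plan.py 5 6
```

```text
phi -37.2
-0.2,0.6,0.1; -0.4,1.2,0.1; -0.5,1.9,0.1
-0.1,0.7,-0.0; -0.1,1.3,-0.0; 0.0,2.0,-0.0
0.1,0.6,-0.0; 0.3,1.3,-0.0; 0.5,1.9,-0.0
0.3,0.6,-0.0; 0.6,1.2,-0.0; 1.0,1.7,-0.0
0.4,0.5,-0.0; 0.9,1.0,-0.0; 1.4,1.4,-0.0
0.5,0.4,-0.0; 1.1,0.7,-0.0; 1.7,1.0,-0.0
```

```bash
python3 -m jog '[[-0.2,0.6,0,0,0,0,255],[-0.4,1.2,0,0,0,0,255],[-0.5,1.9,0,0,0,0,255],[-0.5,1.9,0,0,0,0,255]]' >/dev/null; python3 rd.py
python3 -m jog '[[-0.1,0.7,0,0,0,0,255],[-0.1,1.3,0,0,0,0,255],[0,2,0,0,0,0,255],[0,2,0,0,0,0,255]]' >/dev/null; python3 rd.py; python3 plan.py 5 6
```

```text
phi -21.9 r 0.0758 [ 0.6258 -0.0215  0.1049] F [ 2. -1. -1.] wrist 1.98 q0.0 (-3.0,-3.0) top 1.85 q0.57 (-1.2,-2.2)
phi -6.6 r 0.0768 [ 0.6318 -0.002   0.1049] F [ 4. -0. -0.] wrist 0.0 qnan (-3.0,-3.0) top 1.85 q0.58 (-1.2,-2.2)
phi -6.6
0.3,0.6,0.1; 0.5,1.2,0.1; 0.7,1.9,0.1
0.3,0.6,-0.0; 0.6,1.2,-0.0; 1.0,1.7,-0.0
0.4,0.5,-0.0; 0.9,1.0,-0.0; 1.4,1.4,-0.0
0.5,0.4,-0.0; 1.1,0.7,-0.0; 1.7,1.0,-0.0
0.6,0.2,-0.0; 1.3,0.4,-0.0; 1.9,0.5,-0.0
0.7,0.0,-0.0; 1.3,0.0,-0.0; 2.0,-0.0,-0.0dial.py:18: RuntimeWarning: invalid value encountered in scalar divide
  return round(th,2),round(s[t]/np.median(s),2),((cx-136)*.25,(cy-136)*.25)
```

```bash
sed -i 's/\.5555,\.0068/.5565,.0068/' rd.py plan.py; 
python3 -m jog '[[0.3,0.6,0,0,0,0,255],[0.5,1.2,0,0,0,0,255],[0.8,1.9,0,0,0,0,255],[0.8,1.9,0,0,0,0,255]]' >/dev/null; python3 rd.py 2>&1|tail -1
python3 -m jog '[[0.3,0.6,0,0,0,0,255],[0.6,1.2,0,0,0,0,255],[1,1.7,0,0,0,0,255],[1,1.7,0,0,0,0,255]]' >/dev/null; python3 rd.py 2>&1|tail -1
python3 -m jog '[[0.4,0.5,0,0,0,0,255],[0.9,1,0,0,0,0,255],[1.4,1.4,0,0,0,0,255],[1.4,1.4,0,0,0,0,255]]' >/dev/null; python3 rd.py 2>&1|tail -1
python3 -m jog '[[0.5,0.4,0,0,0,0,255],[1.1,0.7,0,0,0,0,255],[1.7,1,0,0,0,0,255],[1.7,1,0,0,0,0,255]]' >/dev/null; python3 rd.py 2>&1|tail -1; python3 plan.py 5 6
```

```text
phi 9.1 r 0.0764 [0.6319 0.0189 0.105 ] F [15.  1. -7.] wrist 0.0 qnan (-3.0,-3.0) top 1.86 q0.57 (-1.2,-2.2)
phi 24.3 r 0.0773 [0.627  0.0386 0.1049] F [ 4.  1. -0.] wrist 0.0 qnan (-3.0,-3.0) top 1.85 q0.58 (-1.2,-2.2)
phi 39.3 r 0.0779 [0.6168 0.0561 0.1049] F [3. 1. 1.] wrist 0.0 qnan (-3.0,-3.0) top 2.31 q0.54 (-1.2,-2.2)
phi 54.1 r 0.0782 [0.6024 0.0702 0.1048] F [-1.  1.  3.] wrist 0.0 qnan (-3.0,-3.0) top 2.71 q0.56 (-1.2,-2.2)
phi 54.1
0.7,-0.1,0.1; 1.4,0.1,0.1; 2.0,0.2,0.1
0.7,0.0,-0.0; 1.3,0.0,-0.0; 2.0,-0.0,-0.0
0.6,-0.1,-0.0; 1.3,-0.3,-0.0; 1.9,-0.6,-0.0
0.6,-0.3,-0.0; 1.1,-0.6,-0.0; 1.7,-1.0,-0.0
0.5,-0.4,-0.0; 0.9,-0.9,-0.0; 1.3,-1.4,-0.0
0.4,-0.5,-0.0; 0.7,-1.1,-0.0; 0.9,-1.7,-0.0
```

```bash
python3 -m jog '[[0.7,0.2,0,0,0,0,255],[1.4,0.3,0,0,0,0,255],[2,0.4,0,0,0,0,255],[2,0.4,0,0,0,0,255]]' >/dev/null; python3 rd.py 2>&1|tail -1
python3 -m jog '[[0.7,0,0,0,0,0,255],[1.3,0,0,0,0,0,255],[2,0,0,0,0,0,255],[2,0,0,0,0,0,255]]' >/dev/null; python3 rd.py 2>&1|tail -1
python3 -m jog '[[0.6,-0.1,0,0,0,0,255],[1.3,-0.3,0,0,0,0,255],[1.9,-0.6,0,0,0,0,255],[1.9,-0.6,0,0,0,0,255]]' >/dev/null; python3 rd.py 2>&1|tail -1
python3 -m jog '[[0.6,-0.3,0,0,0,0,255],[1.1,-0.6,0,0,0,0,255],[1.7,-1,0,0,0,0,255],[1.7,-1,0,0,0,0,255]]' >/dev/null; python3 rd.py 2>&1|tail -1; python3 plan.py 5 6
```

```text
phi 69.5 r 0.0782 [0.5839 0.0801 0.1049] F [0. 3. 4.] wrist 0.0 qnan (-3.0,-3.0) top 1.94 q0.57 (-1.2,-2.2)
phi 84.3 r 0.0782 [0.5643 0.0846 0.1048] F [ 0. -1.  5.] wrist 0.0 qnan (-3.0,-3.0) top 1.86 q0.58 (-1.2,-2.2)
phi 99.2 r 0.0778 [0.5441 0.0836 0.1048] F [-0.  1.  5.] wrist 0.0 qnan (-3.0,-3.0) top 1.85 q0.58 (-1.2,-2.5)
phi 114.1 r 0.0773 [0.5249 0.0773 0.1048] F [ 1. -4.  3.] wrist 0.0 qnan (-3.0,-3.0) top 1.85 q0.59 (-1.2,-2.2)
phi 114.1
0.3,-0.6,0.1; 0.8,-1.1,0.1; 1.2,-1.6,0.1
0.4,-0.5,0.0; 0.7,-1.1,0.0; 0.9,-1.7,0.0
0.2,-0.6,0.0; 0.4,-1.3,0.0; 0.5,-1.9,0.0
0.0,-0.7,0.0; 0.0,-1.3,0.0; -0.0,-2.0,0.0
-0.1,-0.6,0.0; -0.3,-1.3,0.0; -0.6,-1.9,0.0
-0.3,-0.6,0.0; -0.6,-1.1,0.0; -1.0,-1.7,0.0
```

That was the lesser bulge, peaking at about 2.7 near phi 52. I'll continue round.

```bash
python3 -m jog '[[0.4,-0.6,0,0,0,0,255],[0.8,-1.1,0,0,0,0,255],[1.2,-1.6,0,0,0,0,255],[1.2,-1.6,0,0,0,0,255]]' >/dev/null; python3 rd.py 2>&1|tail -1
python3 -m jog '[[0.4,-0.5,0,0,0,0,255],[0.7,-1.1,0,0,0,0,255],[0.9,-1.7,0,0,0,0,255],[0.9,-1.7,0,0,0,0,255]]' >/dev/null; python3 rd.py 2>&1|tail -1
python3 -m jog '[[0.2,-0.6,0,0,0,0,255],[0.4,-1.3,0,0,0,0,255],[0.5,-1.9,0,0,0,0,255],[0.5,-1.9,0,0,0,0,255]]' >/dev/null; python3 rd.py 2>&1|tail -1
python3 -m jog '[[0,-0.7,0,0,0,0,255],[0,-1.3,0,0,0,0,255],[0,-2,0,0,0,0,255],[0,-2,0,0,0,0,255]]' >/dev/null; python3 rd.py 2>&1|tail -1; python3 plan.py 5 6
```

```text
phi 129.3 r 0.0764 [0.5081 0.066  0.1047] F [-3.  3.  6.] wrist 0.0 qnan (-3.0,-3.0) top 1.85 q0.58 (-1.2,-2.2)
phi 144.0 r 0.0757 [0.4952 0.0513 0.1048] F [ 3. -1.  2.] wrist 0.0 qnan (-3.0,-3.0) top 1.85 q0.57 (-1.2,-2.5)
phi 158.6 r 0.075 [0.4867 0.0341 0.1048] F [ 8. -0. -1.] wrist 2.89 q0.16 (0.5,-1.0) top 2.92 q0.52 (-1.2,-2.2)
phi 173.8 r 0.0742 [0.4828 0.0148 0.1048] F [ 8. -1. -2.] wrist 2.56 q0.83 (3.0,3.0) top 3.61 q0.53 (-1.5,-2.5)
phi 173.8
-0.0,-0.7,0.1; -0.2,-1.3,0.1; -0.5,-1.9,0.1
-0.3,-0.6,0.0; -0.6,-1.1,0.0; -1.0,-1.7,0.0
-0.4,-0.5,0.0; -0.9,-0.9,0.0; -1.4,-1.4,0.0
-0.5,-0.4,0.0; -1.1,-0.7,0.0; -1.7,-0.9,0.0
-0.6,-0.2,0.0; -1.3,-0.4,0.0; -1.9,-0.5,0.0
-0.7,-0.0,0.0; -1.3,-0.0,0.0; -2.0,0.0,0.0
```

A second bulge reads 3.61, which is 5.9 mm above the true rim. I'll take fine steps to find its peak.

```bash
python3 -m jog '[[0,-0.4,0,0,0,0,255],[0,-0.7,0,0,0,0,255],[0,-0.7,0,0,0,0,255]]' >/dev/null; python3 rd.py 2>&1|tail -1
python3 -m jog '[[-0.1,-0.4,0,0,0,0,255],[-0.2,-0.7,0,0,0,0,255],[-0.2,-0.7,0,0,0,0,255]]' >/dev/null; python3 rd.py 2>&1|tail -1
python3 -m jog '[[-0.1,-0.4,0,0,0,0,255],[-0.2,-0.7,0,0,0,0,255],[-0.2,-0.7,0,0,0,0,255]]' >/dev/null; python3 rd.py 2>&1|tail -1;python3 plan.py -5 3
```

```text
phi 178.7 r 0.0739 [0.4826 0.0085 0.1049] F [10.  1. -3.] wrist 1.76 q0.89 (3.0,3.0) top 3.57 q0.56 (-1.5,-2.5)
phi -175.9 r 0.0735 [0.4831 0.0015 0.1049] F [ 5. -1.  0.] wrist 0.0 q0.9 (-0.2,3.0) top 3.36 q0.56 (-1.8,-2.5)
phi -170.3 r 0.0733 [ 0.4842 -0.0055  0.1049] F [ 9.  1. -1.] wrist 0.0 q0.9 (2.8,1.5) top 3.03 q0.59 (-1.5,-2.2)
phi -170.2
0.4,0.5,0.1; 0.6,1.2,0.1; 0.7,1.8,0.1
0.1,0.6,-0.0; 0.1,1.3,-0.0; 0.1,2.0,-0.0
-0.1,0.6,0.0; -0.2,1.3,0.0; -0.4,1.9,0.0
```

The flanks read 2.92 at 158.6° and 3.03 at 189.8°, so the peak is near 175°. The two bulges, about 2.9 mm and 5.9 mm high, match the spec. I'll go back to the peak.

```bash
python3 -m jog '[[0.2,0.7,0,0,0,0,255],[0.3,1.3,0,0,0,0,255],[0.4,1.9,0,0,0,0,255],[0.4,1.9,0,0,0,0,255],[0.4,1.9,0,0,0,0,255]]' >/dev/null; python3 rd.py 2>&1|tail -1
```

```text
phi 174.4 r 0.0738 [0.483  0.014  0.1047] F [-7.  1. 10.] wrist 2.56 q0.85 (3.0,3.0) top 3.62 q0.54 (-1.2,-2.2)
```

```bash
python3 -m jog '[[0,0,0,0,0,0,150],[0,0,0,0,0,0,60],[0,0,0,0,0,0,0],[0,0,0,0,0,0,0],[0,0,0,0,0,0,0],[0,0,0,0,0,0,0],[0,0,0,0,0,0,0]]'; python3 rd.py 2>&1|tail -1
python3 -m jog '[[0,0,-2,0,0,0,0],[0,0,-5,0,0,0,0],[0,0,-8,0,0,0,0],[0,0,-12,0,0,0,0],[0,0,-14,0,0,0,0],[0,0,-14,0,0,0,0],[0,0,-14,0,0,0,0]]'; python3 rd.py 2>&1|tail -1
```

```text
t: 16.53
tool_pos: [0.4829, 0.014, 0.1046]
tool_rot: [0.406, 3.105, -0.005]
contact_force: [0.0, -0.7, -0.1]
opening: 0.0854
phi 174.4 r 0.0739 [0.4829 0.014  0.1046] F [ 0. -1. -0.] wrist 2.43 q0.79 (-2.0,-3.0) top 3.61 q0.54 (-1.5,-2.5)
t: 17.22
tool_pos: [0.4824, 0.0145, 0.2465]
tool_rot: [0.405, 3.101, -0.005]
contact_force: [0.4, -0.4, -1.0]
opening: 0.0853
phi 174.0 r 0.0745 [0.4824 0.0145 0.2465] F [ 0. -0. -1.] wrist 3.63 q0.12 (-0.5,-0.2) top 3.61 q0.54 (-1.5,-2.5)
```

View pics/wrist.png

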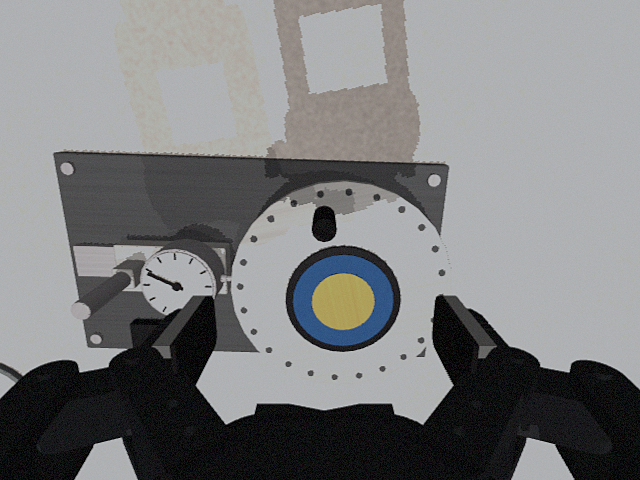

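The gripper is clear of everything, the knob is at (324,222), and the dial at (178,286) reads 3.63 (wrist) and 3.61 (top). I'm handing the job in.

```bash
python3 -c "
from station import *
print(finish_job())"
```

```text
the job is handed in; nothing more can be done
None
```

I slid the indicator in by its post until the dial read about 1.85 rad (6 mm pressed in), held it there and let go. Then I turned the table by its knob, with the dial read every 15°. The highest spot is now under the plunger, and I handed the job in at about 17 s; no verdict was reported.

- **Bulges:** The lesser one peaked at 2.7 rad, about 2.9 mm above the true rim. The high one peaked at about 3.6 rad, 5.9 mm above it. I set the table back to the midpoint of the high bulge's flanks, where the peak is.
- **Last checks:** With the robot clear, the wrist camera read 3.63 rad and the top camera 3.61 rad. That is well below 5.1 rad. The bystanders were never approached, but I didn't re-measure where they lie.
- **Not scanned:** I left about 130° of the rim unturned, because both bulges had already been found and matched the given heights.
- **Wafer frame off-centre:** It sits 8–10 mm off the axis, so I took the axis from the ring of dots instead. The knob then came out at 75 to 77 mm from it, as it should.
- **Grip on the post:** It was about 7 mm to one side of the pads' centre, but it held.
- **Unreliable readings:** The scene camera was too blurred to read the dial. The wrist camera often lost sight of it while turning, so the top camera's readings were used there.

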